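Stamp a reel tag in the marking press

TASK

Lay the reel tag that has the round hole on the tongue of the marking press and slide it, hole end first, gently into the throat until it is fully home against the backstop. Then let go of it and push the press's sprung knob slowly down until you feel it bottom on its stop (the depth differs each time), keep it there for a moment without leaning hard on it (never more than about 30 N), and let it come all the way up again. Leave the tag seated in the press and everything else on the bench as it was.

Things in the scene. Friction and masses are not known exactly. Their poses are not given: they have to be found in the camera images.
- press: Grey bench marking press, fixed. Origin on the bench under the plunger axis; x = the way a tag is pushed in, z up. Head: block 85 mm long (x -30 to +55), 90 wide, 66 high. A flat steel tongue 34 mm wide, top at z 6 mm (level with the throat's bed), reaches in front of it to x -100; the 40 mm wide tag overhangs it by 3 mm each side, so fingers can straddle it.
- press_mouth (a point): Middle of the throat's front edge, on the bed (press frame -30, 0, 6 mm). The throat is 43 mm wide and 20 mm high, from here to the backstop 45 mm further in. Two flared lead-in plates, reaching 20 mm above the bed, stand in front of it from x -47 to -28, about 43 mm apart at the head, 59 mm at their front. Axes as the press.
- press_stop (a point): Middle of the backstop face, on the bed (press frame +15, 0, 6 mm): the tag's nose comes here. Axes as the press.
- knob_top (a point): Centre of the flat top of the black round knob (40 mm diameter) on the press's plunger, 108 mm above the bench when up. The knob has a rubber buffer that gives 1 mm per 8 N. Below, a pilot pin 8 mm in diameter drops through the tag's hole when the tag is home; otherwise it lands on the tag after 8 mm of travel and the plunger cannot reach its stop.
- plunger (a joint): Travel of the plunger, m: 0 up (a spring returns it). Pushing it takes about 5 N at the start, 6 to 9 N near the stop. The stop is met when a foot under the plunger's flange lands on the collar, somewhere between 9.5 and 18.5 mm of travel: it differs each time and must be felt. There the force climbs at once, by 8 N per mm or a little less.
- collar: The plunger's stop: a steel ring (42 mm outside, 21 mm inside, 4 mm thick, with steps up to 9 mm high on top) lying loose round the guide bush on the head under the knob. How it happens to be turned sets how deep the plunger goes. Origin at the centre of its underside, 66 mm above the bench. Leave it as it is.
- tag: The reel tag: flat grey plastic plate 120 x 40 x 8 mm, about 50 g, lying flat on the bench, with a round 16 mm through hole 15 mm from one end and a white paper label towards the other half. Origin at the centre of its underside; x runs along the 120 mm length towards the hole end (hole centre at x +45 mm), z up.
- tag_nose (a point): Middle of the tag's hole-end edge, at its underside (tag frame +60, 0, 0 mm). Axes as the tag.
- blank: A plate exactly like the tag but without a hole; to be left alone. The two plates may lie in either place. Same frame.
- reel: Bystander: small reel with black flanges, standing on end, 76 mm diameter, 60 mm high, 0.5 kg. Origin at the centre of its underside.
- bottle: Bystander: white squat bottle, 48 mm diameter, 120 mm high. Origin at the centre of its underside.
- cutters: Bystander: side cutters with yellow grips lying flat, about 135 mm long, 16 mm high. Origin near the pivot.
- tape: Bystander: cardboard ring of tape lying flat, 90 mm diameter, 22 mm high. Origin at the centre of its underside.
- scanner: Bystander: black hand scanner lying flat, 185 mm long, 60 mm wide, 45 mm high. Origin at its underside.
- pen: Bystander: blue pen 130 mm long, 10 mm thick, lying flat. Origin at the middle of its underside.
There are look-alikes about, which are no part of the job. There is more than one size of the press; the one meant has the size given above.

How it is judged (in metres and radians):
On the way, in this order (a step that is already met when the one before it is completed fails the run):
1. the tag lies flat in the throat with its hole end within 3 mm of the backstop (x of tag_nose in the frame of press_stop above -0.003 m and horizontal distance between tag_nose and press_stop below 0.0045 m and height (world z) of tag_nose between 0.003 and 0.009 m and angle between tag's own z axis and vertical below 0.06 rad), for 0.2 s.
2. with the tag home and the fingers off it, the plunger is down on its stop (pressing on the collar with over 2 N) for 0.4 s (all of step 1 and contact force between plunger and collar above 2 N and contact force between the fingers and tag below 0.1 N), for 0.4 s.
At the end, for the whole second after the job is handed in: The tag rests flat in the throat, hole end within 3 mm of the backstop, after a full stroke of the plunger; the plunger is up again (within 1 mm) (all of step 1 and value of joint plunger below 0.001 m and linear speed of tag below 0.01 m/s); the robot touches nothing.
It fails at once if the plunger is pressed with more than 30 N (contact force between any of the fingers, the arm and plunger above 30 N).
It fails at once if the tag is rammed into the press (over 40 N) (contact force between tag and press above 40 N).
It fails at once if another thing on the bench is moved more than 20 mm (distance of any of collar, blank, reel, bottle, cutters, tape, scanner, pen from where it was at the start of the episode above 0.02 m).
It also fails if it takes over 64 s, if anything falls off the work surface, if the arm or the gripper's body presses on something with over 40 N, if the wrist force passes 120 N, or if a joint passes its speed limit or range.

ROBOT

A 6-joint arm with a two-finger parallel gripper is mounted at the origin on the work surface. World frame = base frame: x ahead of the robot, y to its left, z up, the work surface at z = 0. Lengths are in mm, angles in rad, forces in N, time in s.
With the tool pointing down it reaches from about 350 to 775 mm from the base axis. Payload 7.3 kg.
Tool frame: the origin (TCP) lies at the very end of the fingers, on their centre line; the grasp point (between the pads) lies 19 mm behind it; z points along the fingers, y is the line along which they close (so a half turn about z gives the same grasp; the last joint's range is limited). The gripper opens to 92 mm and grips with 3 to 60 N. Pads are 19 mm wide; open, the fingers measure 130 mm over their backs; the gripper's body (75 mm by 190 mm) begins 47 mm behind the grasp point.
Start: joints at [-1.429, 0.342, 1.524, -0, 1.275, -0.146], TCP at [149.04, -503.42, 226.741] pointing down, gripper open.
Joint ranges: [-2.53, 2.53], [-0.77, 2.02], [0.04, 2.7], [-1, 4.14], [0.28, 2.66], [-3.11, 3.11]. Speed limits (rad/s): [2.57, 2.57, 3.14, 3.14, 3.14, 3.14].

INTERFACE

Orientations are given as [roll, pitch, yaw] about the fixed x, y, z axes, in that order (R = Rz(yaw) Ry(pitch) Rx(roll)).
In Python, from plant import * gives the robot as it stands.
- The arm moves only by the tool arm_command, never from a script. Its arguments are lists of equal length, an entry for each row: "gripper": the finger opening in mm, from 0 to 91.8; "dp": the shift along the tool's x, y, z in units of 25 mm (1.0 is 25 mm), a list of three; "twist": the turn about the tool's z in units of 5 degrees (1.0 is 5 degrees). A call has exactly 5 rows; each row shifts and turns the commanded pose from where the row before left it, along the tool's axes as they then stand; what a row does not reach is not made up. A row lasts 1/8 s, in which the tool goes at most 62.5 mm and 10.7 degrees, less where a joint would pass 70% of its speed; a pose out of reach is approached as far as the arm can. A call is refused whole if a number of a shift passes 1 or a number of a turn 1, either way. A call with a gripper value outside its range is refused whole. The fingers move at their own pace and stop on an object; the grip force is fixed at half the most. Time passes only in rows, so rows that do not move let the fingers close, or fill a call up. It gives the time, the measured TCP pose, the force, the opening and the grip force at its end, in the units of the state.
- get_obs(): the state, without advancing time (a new reading comes with each control period).
- capture(name): name is "scene" or "top" or "wrist"; returns the picture (480x640x3 uint8, red, green, blue); there is no depth.
- get_calibration(name): a dict with "mtx" (3x3 intrinsics, pixels), "position" and "attitude" of the camera in the world; the wrist camera has in their place "mount" (4x4, takes a point from camera to tool coordinates, whose origin is the TCP and whose axes are the flange's). Camera axes: x right, y down, z forward; pixel columns grow to the right and rows downward; lengths in mm; the calibration is good to about 2 mm. A picture is of the moment at which its call begins: read the wrist's pose just before it. get_calibration takes no time and is no camera call.
- close_job(): hands the job in; it is judged then, once.
The state is a dict: "time": time; "joint_positions": joint angles; "dq": joint speeds; "tau": joint torques, N m; "tool_pos": TCP position; "tcp_rot": TCP orientation; "contact_force": force on the tool from outside, world axes, zero at the start; "moment": the same for the moment, N m; "grip_width": finger opening in mm; "finger_force": force on a finger pad.
Only numpy, scipy, OpenCV 4.12 (cv2) and the standard library are available. Lean on these libraries where they do the work, as an engineer would, in place of code of your own. Each camera call takes 0.05 s, during which the arm holds its last target. There are 200 camera calls.

## Working session

There is one attempt and no reset: what is moved stays moved. The work goes in short steps, Python scripts to look and compute and a tool call to move; the robot and the scene stay as the last step left them, time stands still between calls to the robot, and variables do not carry over. Pictures are saved under pics/ and viewed, at most 10 in all, crops included, and the job is handed in when it is done.

Besides the shell and the picture viewer there is one more tool, called after "Call:" by a JSON object that holds its "fn" and its "kwargs". arm_command: Moves the arm, as the interface text tells. Its arguments: {"type":"object","properties":{"gripper":{"type":"array"},"dp":{"type":"array"},"twist":{"type":"array"}},"required":["gripper","dp","twist"]}

```bash
mkdir -p pics; ls; python3 - <<'E'
from plant import *
import cv2
o=get_obs();print(o['time'],o['tool_pos'],o['tcp_rot'],o['grip_width'])
for n in ("scene","top"):
    cv2.imwrite(f"pics/{n}0.png",capture(n)[:,:,::-1]);c=get_calibration(n);print(n,c)
print(get_calibration("wrist"))
E
```

```text
pics
0.0 [ 148.9684665  -502.99532021  226.02074134] [-3.14003983e+00 -1.98298359e-04  2.87791422e-01] 91.74699162424271
scene {'mtx': array([[490.05145301,   0.        , 320.33787136],
       [  0.        , 490.05145301, 238.96851191],
       [  0.        ,   0.        ,   1.        ]]), 'position': array([1215.9555505 , -121.00642205,  630.0249397 ]), 'attitude': array([-2.28669568,  0.01283386,  1.37769108])}
top {'mtx': array([[527.32843632,   0.        , 311.88854396],
       [  0.        , 527.32843632, 240.04256907],
       [  0.        ,   0.        ,   1.        ]]), 'position': array([ 529.12828832,   21.63207979, 1080.08819016]), 'attitude': array([-3.08869759, -0.02740212, -1.57009034])}
{'mtx': array([[432.73096682,   0.        , 315.53435487],
       [  0.        , 432.73096682, 236.40781743],
       [  0.        ,   0.        ,   1.        ]]), 'mount': array([[ 2.57712762e-04, -9.68294079e-01, -2.49812949e-01,
         6.69769469e+01],
       [ 9.99999103e-01, -7.87903860e-05,  1.33701955e-03,
         5.36412308e-01],
       [-1.31431097e-03, -2.49813069e-01,  9.68293191e-01,
        -1.57910165e+02],
       [ 0.00000000e+00,  0.00000000e+00,  0.00000000e+00,
         1.00000000e+00]])}
```

View pics/scene0.png

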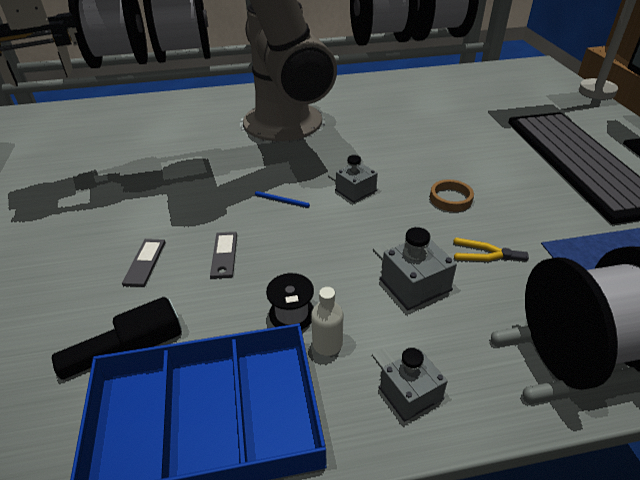

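View pics/top0.png

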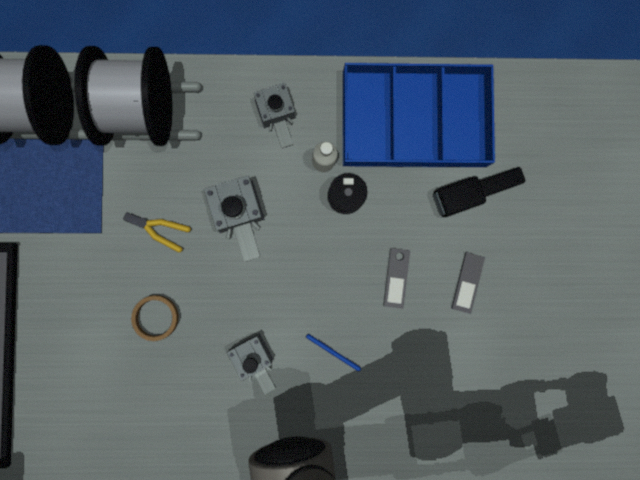

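The top view shows the middle press (knob at 233,203) to be the large one. Its tongue points down and to the right, ending near (250,257). The tag with the hole is at (397,278), hole at (400,256), towards +x. The other plate, at (468,282), is the blank.

```bash
cat > h.py <<'E'
import numpy as np, cv2
from scipy.spatial.transform import Rotation as R
from plant import *
def cam(n,obs=None):
    c=get_calibration(n)
    if n!="wrist": return c['mtx'],R.from_euler('xyz',c['attitude']).as_matrix(),np.array(c['position'])
    T=R.from_euler('xyz',obs['tcp_rot']).as_matrix(); m=c['mount']
    return c['mtx'],T@m[:3,:3],np.array(obs['tool_pos'])+T@m[:3,3]
def ray(C,uv):
    d=C[1]@np.linalg.solve(C[0],np.array([uv[0],uv[1],1.]));return C[2],d/np.linalg.norm(d)
def plane(C,uv,z):
    p,d=ray(C,uv);return p+d*(z-p[2])/d[2]
def tri(rs):
    A=sum(np.eye(3)-np.outer(d,d) for p,d in rs);b=sum((np.eye(3)-np.outer(d,d))@p for p,d in rs)
    x=np.linalg.solve(A,b);return x,[float(np.linalg.norm(np.cross(x-p,d))) for p,d in rs]
def proj(C,X):
    q=C[0]@(C[1].T@(np.asarray(X,float)-C[2]));return q[:2]/q[2]
E
python3 - <<'E'
from h import *
def blobs(im,roi,f):
    x0,y0,x1,y1=roi;s=im[y0:y1,x0:x1].astype(int);m=f(s).astype(np.uint8)
    n,l,st,c=cv2.connectedComponentsWithStats(m);k=1+np.argmax(st[1:,4]);cn=cv2.findContours((l==k).astype(np.uint8),0,2)[0][0]
    return c[k]+[x0,y0],st[k,4],cv2.boxPoints(cv2.minAreaRect(cn))+[x0,y0]
T=cv2.imread('pics/top0.png');S=cv2.imread('pics/scene0.png');CT=cam('top');CS=cam('scene')
print(T[280,430],T[268,397],T[295,397],S[250,190],S[250,225],S[240,226],T[203,233],T[240,245],T[195,220])
white=lambda s:s.min(2)>190
a=blobs(T,(370,235,420,315),white);b=blobs(S,(205,225,245,285),white)
print('label',a,b,tri([ray(CT,a[0]),ray(CS,b[0])]))
dark=lambda s:s.max(2)<45
a=blobs(T,(215,190,250,220),dark);b=blobs(S,(395,222,435,250),dark)
print('knob',a,b,tri([ray(CT,a[0]),ray(CS,b[0])]))
bg=np.median(T[240:310,415:445].reshape(-1,3),0)
a=blobs(T,(375,238,420,315),lambda s:abs(s-bg).max(2)>30);print('tag',a,[plane(CT,q,8).round(1) for q in a[2]])
print('hole',plane(CT,(400.5,256.5),8),'tongue',plane(CT,(250,257),6),'knob@108',plane(CT,(233,205),108))
E
```

```text
[120 124 113] [93 90 88] [184 192 187] [123 128 124] [205 216 219] [204 215 217] [24 25 19] [139 142 131] [114 114 107]Traceback (most recent call last):
  File "<stdin>", line 9, in <module>
  File "<stdin>", line 4, in blobs
    return _wrapfunc(a, 'argmax', axis=axis, out=out, **kwds)
    return bound(*args, **kwds)
ValueError: attempt to get argmax of an empty sequence
```

```bash
cat >> h.py <<'E'
def blobs(im,roi,f):
    x0,y0,x1,y1=roi;s=im[y0:y1,x0:x1].astype(int);m=f(s).astype(np.uint8)
    n,l,st,c=cv2.connectedComponentsWithStats(m);k=1+np.argmax(st[1:,4]);cn=cv2.findContours((l==k).astype(np.uint8),0,2)[0][0]
    return c[k]+[x0,y0],st[k,4],cv2.boxPoints(cv2.minAreaRect(cn))+[x0,y0]
E
python3 - <<'E'
from h import *
np.set_printoptions(precision=1,suppress=True)
T=cv2.imread('pics/top0.png');S=cv2.imread('pics/scene0.png');CT=cam('top');CS=cam('scene')
white=lambda s:s.min(2)>160
a=blobs(T,(370,235,420,315),white);b=blobs(S,(205,225,245,285),white)
print('label',a,b,tri([ray(CT,a[0]),ray(CS,b[0])]))
dark=lambda s:s.max(2)<45
a=blobs(T,(215,190,250,220),dark);b=blobs(S,(395,222,435,250),dark)
print('knob',a,b,tri([ray(CT,a[0]),ray(CS,b[0])]))
a=blobs(T,(375,238,420,315),lambda s:(s.max(2)<105)|(s.min(2)>150));print('tag',a,[plane(CT,q,8).round(1) for q in a[2]])
print('hole',plane(CT,(400.5,256.5),8),'tongue',plane(CT,(250,257),6),'knob@108',plane(CT,(233,205),108))
E
```

```text
label (array([395.3, 290.1]), np.int32(308), array([[387.4, 301. ],
       [390.3, 277.4],
       [403.2, 279. ],
       [400.3, 302.7]])) (array([224.6, 243.4]), np.int32(247), array([[217., 235.],
       [232., 235.],
       [232., 252.],
       [217., 252.]])) (array([ 484.4, -176.1,    6. ]), [1.856596159381852, 1.856596159381868])
knob (array([232. , 206.2]), np.int32(339), array([[222., 216.],
       [222., 196.],
       [242., 196.],
       [242., 216.]])) (array([416.9, 237.8]), np.int32(422), array([[405., 249.],
       [405., 227.],
       [429., 227.],
       [429., 249.]])) (array([644.4, 145. ,  98.1]), [1.2698826878777496, 1.2698826878776397])
tag (array([395.8, 277.1]), np.int32(1110), array([[381.7, 305.4],
       [389.4, 246.3],
       [410.4, 249. ],
       [402.8, 308.1]])) [array([ 453.4, -149.7,    8. ]), array([ 573.5, -166.1,    8. ]), array([ 568. , -209.3,    8. ]), array([ 447.8, -192.6,    8. ])]
hole [ 552.7 -188.8    8. ] tongue [551.3 117.9   6. ] knob@108 [645.1 140.7 108. ]
```

Call:
{"fn": "arm_command", "kwargs": {"gripper": [91,91,91,91,91], "dp": [[0,0,0],[0,0,0],[0,0,0],[0,0,0],[0,0,0]], "twist": [0.97,0.97,0.97,0.97,0.97]}}

```text
time: 0.72
tool_pos: [149.0, -503.2, 226.3]
tcp_rot: [-3.141, 0.0, -0.138]
contact_force: [1.0, 0.2, -0.5]
grip_width: 91.0
finger_force: 0.0
```

Call:
{"fn": "arm_command", "kwargs": {"gripper": [91,91,91,91,91], "dp": [[0.74,-0.98,0.3],[0.74,-0.98,0.3],[0.74,-0.98,0.3],[0.74,-0.98,0.3],[0.74,-0.98,0.3]], "twist": [0,0,0,0,0]}}

```text
time: 1.35
tool_pos: [257.8, -393.6, 188.7]
tcp_rot: [-3.141, 0.0, -0.136]
contact_force: [0.9, -0.5, 0.3]
grip_width: 91.1
finger_force: 0.0
```

Call:
{"fn": "arm_command", "kwargs": {"gripper": [91,91,91,91,91], "dp": [[0.74,-0.98,0.3],[0.74,-0.98,0.3],[0.74,-0.98,0.3],[0.74,-0.98,0.3],[0.74,-0.98,0.3]], "twist": [0,0,0,0,0]}}

```text
time: 1.98
tool_pos: [365.9, -284.7, 151.2]
tcp_rot: [-3.141, 0.0, -0.135]
contact_force: [-0.3, 0.0, -0.6]
grip_width: 91.1
finger_force: 0.0
```

Call:
{"fn": "arm_command", "kwargs": {"gripper": [91,91,91,91,91], "dp": [[0.74,-0.98,0.3],[0.74,-0.98,0.3],[0.74,-0.98,0.3],[0.74,-0.98,0.3],[0.74,-0.98,0.3]], "twist": [0,0,0,0,0]}}

```text
time: 2.6
tool_pos: [474.1, -175.9, 113.7]
tcp_rot: [-3.141, 0.001, -0.135]
contact_force: [0.9, -0.8, 0.7]
grip_width: 91.0
finger_force: 0.0
```

```bash
python3 - <<'E'
from h import *
np.set_printoptions(precision=1,suppress=True)
o=get_obs();im=capture('wrist')[:,:,::-1].copy();cv2.imwrite('pics/w1.png',im);C=cam('wrist',o)
print(proj(C,(511,-179,8)),[proj(C,p) for p in [(453.4,-149.7,8),(573.5,-166,8),(568,-209,8),(448,-192.6,8)]])
E
```

```text
[311.2 176.2] [array([278.3, 271.5]), array([273.7,  70.8]), array([349.4,  70.1]), array([345.6, 270.9])]
```

View pics/w1.png

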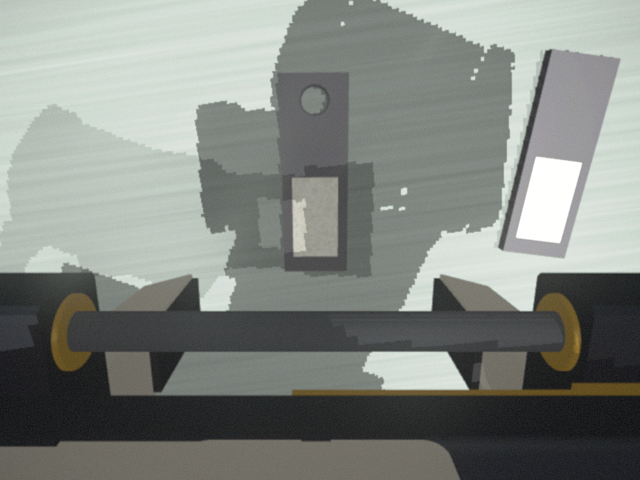

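The wrist view shows the tag directly below: hole at (314,100), corners (278,72), (349,73), (285,271) and (347,271). The blank is well clear on the right.

```bash
python3 - <<'E'
from h import *
np.set_printoptions(precision=2,suppress=True)
o=get_obs();C=cam('wrist',o);CT=cam('top')
P=[plane(C,q,8) for q in [(278,72),(349,72.5),(347,271),(285,271),(314,100)]];print(P)
a=(P[0]+P[1])/2;b=(P[2]+P[3])/2;d=(a-b);print(np.linalg.norm(d),(a+b)/2,np.arctan2(d[1],d[0]))
h=P[4]-b;print('yaw hole',np.arctan2(h[1],h[0]),np.linalg.norm(h))
im=cv2.imread('pics/w1.png');l=blobs(im,(285,170,345,262),lambda s:s.min(2)>130);print(l[0])
print(tri([ray(C,(315.5,217)),ray(CT,(395.3,290.1))]))
print('hole tri',tri([ray(C,(314,100)),ray(CT,(400.5,256.5))]))
c=(a+b)/2;u=d/np.linalg.norm(d);g=c-35*u
T=R.from_euler('xyz',o['tcp_rot']).as_matrix();print(g,T.T@(np.array([g[0],g[1],0])-o['tool_pos'])/25)
E
```

```text
[array([ 574.02, -165.77,    8.  ]), array([ 568.33, -205.92,    8.  ]), array([ 449.71, -190.95,    8.  ]), array([ 455.02, -151.62,    8.  ]), array([ 556.14, -184.09,    8.  ])]
119.6990184408391 [ 511.77 -178.57    8.  ] -0.12195423349403044
yaw hole -0.12276811794652483 104.55984950329601
[314.46 216.15]
(array([ 485.63, -176.74,    6.58]), [1.7981027639492055, 1.7981027639492777])
hole tri (array([ 553.39, -183.78,   34.81]), [1.3395922166624843, 1.3395922166627428])
[ 477.03 -174.31    8.  ] [0.06 0.03 4.51]
```

Call:
{"fn": "arm_command", "kwargs": {"gripper": [91,91,91,91,91], "dp": [[0.06,0.03,0.95],[0,0,0.95],[0,0,0.95],[0,0,0.9],[0,0,0.67]], "twist": [-0.15,0,0,0,0]}}

```text
time: 3.28
tool_pos: [474.4, -177.5, 2.5]
tcp_rot: [-3.141, 0.001, -0.122]
contact_force: [0.3, -0.4, 0.9]
grip_width: 91.1
finger_force: 0.0
```

Call:
{"fn": "arm_command", "kwargs": {"gripper": [60,45,36,36,36], "dp": [[0,0,0],[0,0,0],[0,0,0],[0,0,0],[0,0,0]], "twist": [0,0,0,0,0]}}

```text
time: 3.9
tool_pos: [475.2, -177.8, 4.1]
tcp_rot: [3.141, -0.001, -0.122]
contact_force: [0.5, -0.3, 0.4]
grip_width: 45.4
finger_force: 0.0
```

Call:
{"fn": "arm_command", "kwargs": {"gripper": [30,30,30,30,30], "dp": [[0,0,0],[0,0,0],[0,0,0],[0,0,0],[0,0,0]], "twist": [0,0,0,0,0]}}

```text
time: 4.53
tool_pos: [475.1, -177.7, 3.9]
tcp_rot: [3.141, -0.0, -0.122]
contact_force: [-0.2, 0.5, 5.9]
grip_width: 39.2
finger_force: 30.0
```

Call:
{"fn": "arm_command", "kwargs": {"gripper": [30,30,30,30,30], "dp": [[0,0,-0.6],[0,0,-1],[0,0,-1],[0,0,-1],[0,0,-1]], "twist": [0,-0.8,-1,-1,-1]}}

```text
time: 5.15
tool_pos: [474.9, -177.7, 120.2]
tcp_rot: [3.141, -0.0, 0.212]
contact_force: [-0.3, -0.4, -1.0]
grip_width: 39.2
finger_force: 30.0
```

Call:
{"fn": "arm_command", "kwargs": {"gripper": [30,30,30,30,30], "dp": [[0.56,-0.73,-0.4],[0.56,-0.73,0],[0.56,-0.73,0],[0.56,-0.73,0],[0.56,-0.73,0]], "twist": [-0.3,0,0,0,0]}}

```text
time: 5.78
tool_pos: [522.5, -72.2, 129.3]
tcp_rot: [3.141, -0.0, 0.235]
contact_force: [-0.1, -0.4, -0.7]
grip_width: 39.1
finger_force: 30.0
```

Call:
{"fn": "arm_command", "kwargs": {"gripper": [30,30,30,30,30], "dp": [[0.56,-0.73,0],[0.56,-0.73,0],[0.56,-0.73,0],[0.56,-0.73,0],[0.56,-0.73,0]], "twist": [0,0,0,0,0]}}

```text
time: 6.4
tool_pos: [569.3, 32.8, 129.3]
tcp_rot: [3.141, -0.0, 0.235]
contact_force: [1.2, 0.7, -0.3]
grip_width: 39.1
finger_force: 30.0
```

```bash
python3 - <<'E'
from h import *
import json
np.set_printoptions(precision=1,suppress=True)
o=get_obs();im=capture('wrist')[:,:,::-1].copy();cv2.imwrite('pics/w2.png',im);C=cam('wrist',o)
json.dump({k:list(map(float,o[k])) for k in('tool_pos','tcp_rot')},open('w2.json','w'))
print(o['tool_pos'],o['tcp_rot'],proj(C,(644.7,142,108)),proj(C,(551,118,6)))
E
```

```text
[569.3  32.8 129.3] [ 3.1 -0.   0.2] [81.8 38.8] [183.4 225.4]
```

View pics/w2.png

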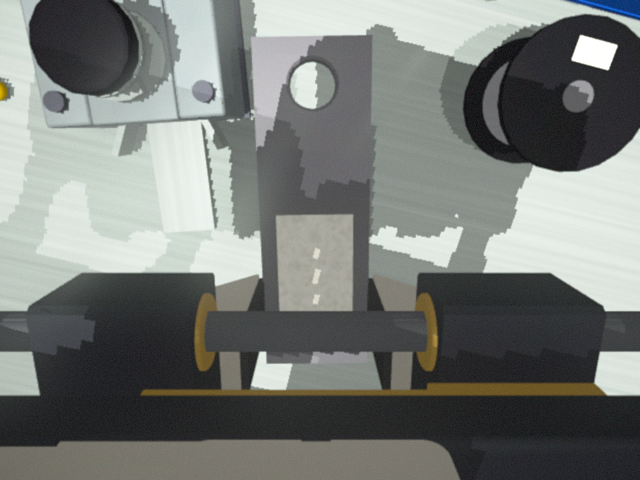

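The wrist view shows the tag held straight, with its nose edge at row 37 and hole at (312,85). The press is on the left: knob around (82,43), tongue end (167,233)–(215,229), tongue sides from (150,125) and (203,125), head's front top edge from about (47,127) to (245,115).

```bash
python3 - <<'E'
from h import *
import json
np.set_printoptions(precision=2,suppress=True)
o=json.load(open('w2.json'));C=cam('wrist',o);CT=cam('top');CS=cam('scene')
im=cv2.imread('pics/w2.png');T=cv2.imread('pics/top0.png')
g=cv2.cvtColor(im,6)
k=blobs(im,(0,0,150,110),lambda s:s.max(2)<60);print('knob',k)
cs=cv2.HoughCircles(cv2.medianBlur(g[0:130,0:170],5),cv2.HOUGH_GRADIENT,1,50,param1=80,param2=20,minRadius=40,maxRadius=65);print(cs)
# tongue: bright mask, edges per row
def L(rows,x0,x1,sgn):
    pts=[]
    for r in rows:
        d=np.gradient(cv2.GaussianBlur(g,(5,5),0)[r,x0:x1].astype(float))*sgn;pts.append((x0+np.argmax(d),r))
    return np.array(pts,float)
e1=L(range(140,220,5),140,180,1);e2=L(range(140,220,5),190,225,-1)
for e in(e1,e2):
    W=np.array([plane(C,q,6) for q in e]);vx,vy,x,y=cv2.fitLine(W[:,:2].astype(np.float32),cv2.DIST_HUBER,0,.01,.01).ravel()
    print('edge',np.arctan2(vy,vx),x,y,'res',abs((W[:,0]-x)*vy-(W[:,1]-y)*vx).max())
print('tongue end',[plane(C,q,6) for q in[(167,233),(215,229)]])
f=[plane(C,q,66) for q in[(47,127),(245,115)]];print('front',f,np.linalg.norm(f[1]-f[0]))
for c in [k[0]]+([cs[0][0][:2]] if cs is not None else []):
    print(plane(C,c,108),tri([ray(C,c),ray(CT,(232,206.2))]),tri([ray(C,c),ray(CT,(232.5,205.5)),ray(CS,(417,234))]))
n=[plane(C,q,o['tool_pos'][2]+6-2) for q in[(253,37),(372,37),(312.5,85)]];print('nose',n, np.linalg.norm(n[1]-n[0]))
TT=R.from_euler('xyz',o['tcp_rot']).as_matrix();print([TT.T@(q-o['tool_pos']) for q in n])
cv2.imwrite('pics/w2c.png',cv2.resize(im[0:250,0:260],None,fx=2.3,fy=2.3))
E
```

```text
knob (array([76.9 , 38.22]), np.int32(6638), array([[ 30.,   0.],
       [137.,   0.],
       [137.,  94.],
       [ 30.,  94.]]))
[[[89.5 49.5 48.8]]]
edge 0.3308562 575.4624 140.51282 res 5.7582309716726945
edge 0.30026656 580.1095 105.87989 res 0.37056777899112614
tongue end [array([543.26, 127.82,   6.  ]), array([553.47,  97.08,   6.  ])]
front [array([602.56, 176.65,  66.  ]), array([631.07,  82.47,  66.  ])] 98.3976767001652
[644.47 143.85 108.  ] (array([643.46, 142.39, 110.36]), [0.8911668866136386, 0.8911668866136024]) (array([644.7 , 143.67, 107.23]), [0.5610753311329546, 1.9737657036586231, 1.5712364244815502])
[641.58 138.75 108.  ] (array([642.89, 143.41,  99.32]), [0.9913173527697688, 0.99131735276969]) (array([643.34, 142.94, 104.77]), [2.778265977603533, 1.4995640234129355, 3.1239267844815473])
nose [array([656.95,  74.21, 133.27]), array([666.08,  36.23, 133.27]), array([646.99,  51.77, 133.27])] 39.06794761159196
[array([ 94.9 , -19.81,  -4.  ]), array([94.93, 19.26, -3.99]), array([79.99, -0.3 , -3.99])]
```

View pics/w2c.png

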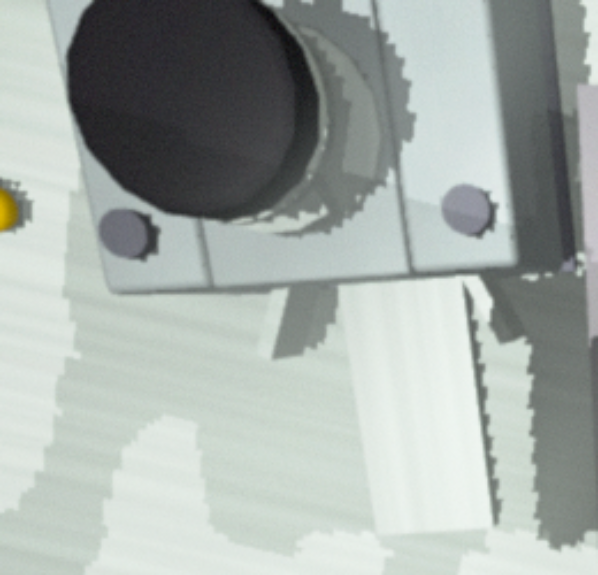

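The crop (scale 2.3) gives cleaner corners. The head's front top edge runs (47.8,127)–(225,115). The tongue runs from (147,124)/(201.3,121) to its end at (165.2,232.6)/(214,228).

```bash
python3 - <<'E'
from h import *
import json
np.set_printoptions(precision=3,suppress=True)
o=json.load(open('w2.json'));C=cam('wrist',o)
f=[plane(C,q,66)[:2] for q in[(47.8,127),(225,115)]];d=f[0]-f[1];print('front',f,np.linalg.norm(d),'yaw',np.arctan2(-d[0],d[1]))
P=[plane(C,q,6)[:2] for q in[(147,124),(165.2,232.6),(201.3,121),(214,228)]]
for a,b in((0,1),(2,3)): v=P[a]-P[b];print('yaw',np.arctan2(v[1],v[0]))
k=np.array([644.2,143.3]);e=(P[1]+P[3])/2;v=k-e;print('end',e,np.linalg.norm(P[1]-P[3]),'knob-end',np.linalg.norm(v),np.arctan2(v[1],v[0]))
m=(f[0]+f[1])/2;v=k-m;print('front mid',m,np.linalg.norm(v),np.arctan2(v[1],v[0]))
v=m-e;print(np.linalg.norm(v),np.arctan2(v[1],v[0]))
E
```

```text
front [array([602.656, 176.267]), array([628.774,  92.042])] 88.1820413796638 yaw 0.3006949853444516
yaw 0.3114558290022418
yaw 0.2925779340394873
end [548.622 113.445] 32.97700265018671 knob-end 100.13268188007895 0.30275746536891324
front mid [615.715 134.155] 29.916846527021818 0.3106607269644117
70.21716774786712 0.2993902169138315
```

Call:
{"fn": "arm_command", "kwargs": {"gripper": [30,30,30,30,30], "dp": [[0,0,0],[-0.46,-0.83,0],[-0.46,-0.83,0],[-0.46,-0.83,0],[-0.45,-0.83,0]], "twist": [-0.77,0,0,0,0]}}

```text
time: 7.08
tool_pos: [500.0, 97.9, 129.2]
tcp_rot: [3.141, -0.0, 0.302]
contact_force: [-0.4, -0.3, -0.6]
grip_width: 39.1
finger_force: 30.0
```

Call:
{"fn": "arm_command", "kwargs": {"gripper": [30,30,30,30,30], "dp": [[0,0,0.8],[0,0,0.9],[0,0,0.9],[0,0,0.8],[0,0,0.6]], "twist": [0,0,0,0,0]}}

```text
time: 7.7
tool_pos: [500.6, 97.5, 28.3]
tcp_rot: [3.141, 0.0, 0.303]
contact_force: [-0.4, 0.1, -0.3]
grip_width: 39.3
finger_force: 30.0
```

```bash
python3 - <<'E'
from h import *
import json
np.set_printoptions(precision=2,suppress=True)
o=get_obs();im=capture('wrist')[:,:,::-1].copy();cv2.imwrite('pics/w3.png',im);C=cam('wrist',o)
json.dump({k:list(map(float,o[k])) for k in('tool_pos','tcp_rot')},open('w3.json','w'))
u=np.array([np.cos(.302),np.sin(.302)]);n=np.array([-u[1],u[0]]);p=np.array(o['tool_pos'])[:2]-[644.1,143.2]
print(o['tool_pos'],o['tcp_rot'],'press frame',p@u,p@n)
E
```

```text
[500.56  97.51  28.29] [3.14 0.   0.3 ] press frame -150.63255773537824 -0.9330526137111176
```

View pics/w3.png

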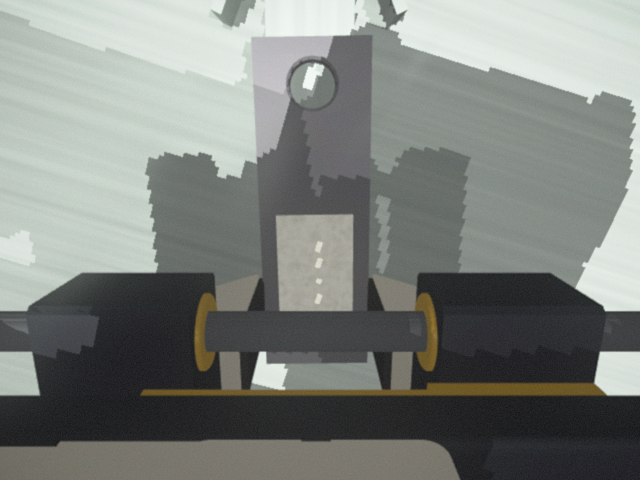

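The lead-in tips are at (212,12) and (405,12), and the tongue spans columns 265–357 (middle 311). The tag is centred at 312.5, so it sits about 0.9 mm too far right. I'll shift it left and lower it.

Call:
{"fn": "arm_command", "kwargs": {"gripper": [30,30,30,30,30], "dp": [[0,-0.04,0.3],[0,0,0.25],[0,0,0.1],[0,0,0.03],[0,0,0.02]], "twist": [0,0,0,0,0]}}

```text
time: 8.38
tool_pos: [500.6, 98.7, 11.4]
tcp_rot: [3.141, -0.0, 0.303]
contact_force: [0.1, 0.7, -0.5]
grip_width: 39.4
finger_force: 30.0
```

Call:
{"fn": "arm_command", "kwargs": {"gripper": [30,30,30,30,30], "dp": [[0,0,0.02],[0,0,0.02],[0,0,0],[0,0,0],[0,0,0]], "twist": [0,0,0,0,0]}}

```text
time: 9.0
tool_pos: [500.4, 98.7, 10.2]
tcp_rot: [3.141, -0.0, 0.303]
contact_force: [0.0, 0.2, 0.1]
grip_width: 39.1
finger_force: 30.0
```

Call:
{"fn": "arm_command", "kwargs": {"gripper": [30,30,30,30,30], "dp": [[0,0,0.02],[0,0,0.02],[0,0,0],[0,0,0],[0,0,0]], "twist": [0,0,0,0,0]}}

```text
time: 9.62
tool_pos: [500.4, 98.7, 9.2]
tcp_rot: [3.142, 0.0, 0.303]
contact_force: [-1.0, -0.3, 0.7]
grip_width: 39.4
finger_force: 30.0
```

Call:
{"fn": "arm_command", "kwargs": {"gripper": [30,30,30,30,30], "dp": [[0,0,0.02],[0,0,0.02],[0,0,0],[0,0,0],[0,0,0]], "twist": [0,0,0,0,0]}}

```text
time: 10.25
tool_pos: [500.3, 98.7, 8.2]
tcp_rot: [3.142, 0.0, 0.303]
contact_force: [-2.9, -0.5, 2.6]
grip_width: 39.4
finger_force: 30.0
```

Call:
{"fn": "arm_command", "kwargs": {"gripper": [30,30,30,30,30], "dp": [[0.25,0,0],[0.25,0,0],[0.25,0,0],[0.2,0,0],[0.1,0,0]], "twist": [0,0,0,0,0]}}

```text
time: 10.88
tool_pos: [525.3, 106.6, 8.5]
tcp_rot: [-3.142, 0.001, 0.303]
contact_force: [-6.8, -2.2, 11.4]
grip_width: 39.3
finger_force: 30.0
```

Call:
{"fn": "arm_command", "kwargs": {"gripper": [30,30,30,30,30], "dp": [[0.2,0,0],[0.2,0,0],[0.2,0,0],[0.2,0,0],[0.1,0,0]], "twist": [0,0,0,0,0]}}

```text
time: 11.5
tool_pos: [545.4, 113.0, 9.5]
tcp_rot: [-3.141, 0.004, 0.303]
contact_force: [-14.4, -5.3, 22.8]
grip_width: 39.4
finger_force: 30.0
```

Call:
{"fn": "arm_command", "kwargs": {"gripper": [30,30,30,30,30], "dp": [[0,0,-0.04],[0,0,-0.03],[0,0,0],[0,0,0],[0,0,0]], "twist": [0,0,0,0,0]}}

```text
time: 12.12
tool_pos: [547.2, 113.2, 9.8]
tcp_rot: [3.141, -0.0, 0.303]
contact_force: [0.7, 0.3, 0.8]
grip_width: 39.1
finger_force: 30.0
```

Call:
{"fn": "arm_command", "kwargs": {"gripper": [30,30,30,30,30], "dp": [[0.15,0,0],[0.15,0,0],[0.15,0,0],[0.1,0,0],[0.05,0,0]], "twist": [0,0,0,0,0]}}

```text
time: 12.75
tool_pos: [561.3, 117.8, 9.8]
tcp_rot: [3.142, 0.0, 0.303]
contact_force: [-1.2, -0.5, 1.4]
grip_width: 39.1
finger_force: 30.0
```

Call:
{"fn": "arm_command", "kwargs": {"gripper": [30,30,30,30,30], "dp": [[0.05,0,0],[0.05,0,0],[0.04,0,0],[0.04,0,0],[0.02,0,0]], "twist": [0,0,0,0,0]}}

```text
time: 13.38
tool_pos: [566.1, 119.2, 9.9]
tcp_rot: [3.142, 0.0, 0.303]
contact_force: [-1.8, -0.9, 0.5]
grip_width: 39.3
finger_force: 30.0
```

Call:
{"fn": "arm_command", "kwargs": {"gripper": [30,30,30,30,30], "dp": [[0.02,0,0],[0.02,0,0],[0.01,0,0],[0,0,0],[0,0,0]], "twist": [0,0,0,0,0]}}

```text
time: 14.0
tool_pos: [567.2, 119.5, 9.9]
tcp_rot: [3.142, 0.0, 0.303]
contact_force: [-0.1, -0.8, 0.7]
grip_width: 39.4
finger_force: 30.0
```

Nose at about +14.5 and no contact yet, so I continue gently.

Call:
{"fn": "arm_command", "kwargs": {"gripper": [30,30,30,30,30], "dp": [[0.02,0,0],[0.02,0,0],[0.01,0,0],[0,0,0],[0,0,0]], "twist": [0,0,0,0,0]}}

```text
time: 14.62
tool_pos: [567.3, 119.6, 9.9]
tcp_rot: [-3.141, 0.003, 0.303]
contact_force: [-6.2, -2.8, 5.1]
grip_width: 39.3
finger_force: 30.0
```

Call:
{"fn": "arm_command", "kwargs": {"gripper": [30,30,30,30,30], "dp": [[0.01,0,0],[0.01,0,0],[0.01,0,0],[0,0,0],[0,0,0]], "twist": [0,0,0,0,0]}}

```text
time: 15.25
tool_pos: [567.3, 119.6, 9.9]
tcp_rot: [-3.141, 0.004, 0.303]
contact_force: [-8.1, -3.5, 6.7]
grip_width: 39.4
finger_force: 30.0
```

The tag is home: position stalled and force rising. I'll open and lift.

Call:
{"fn": "arm_command", "kwargs": {"gripper": [60,60,60,60,60], "dp": [[0,0,0],[0,0,0],[0,0,0],[0,0,0],[0,0,0]], "twist": [0,0,0,0,0]}}

```text
time: 15.88
tool_pos: [569.2, 120.2, 9.9]
tcp_rot: [3.141, -0.0, 0.303]
contact_force: [-0.7, 0.4, -0.3]
grip_width: 59.9
finger_force: 0.0
```

Call:
{"fn": "arm_command", "kwargs": {"gripper": [60,60,60,60,60], "dp": [[0,0,-0.4],[0,0,-1],[0,0,-1],[0,0,-1],[0,0,-1]], "twist": [0,0,0,0,0]}}

```text
time: 16.5
tool_pos: [569.2, 120.2, 121.6]
tcp_rot: [3.141, -0.001, 0.303]
contact_force: [-0.1, 0.7, -0.2]
grip_width: 59.9
finger_force: 0.0
```

Call:
{"fn": "arm_command", "kwargs": {"gripper": [0,0,0,0,0], "dp": [[0,0,-0.6],[-0.4,0,0],[-0.4,0,0],[-0.2,0,0],[0,0,0]], "twist": [0,0,0,0,0]}}

```text
time: 17.12
tool_pos: [544.7, 112.6, 134.5]
tcp_rot: [-3.141, 0.001, 0.302]
contact_force: [-0.3, 0.2, 0.4]
grip_width: 14.5
finger_force: 0.0
```

```bash
python3 - <<'E'
from h import *
np.set_printoptions(precision=2,suppress=True)
o=get_obs();im=capture('wrist')[:,:,::-1].copy();C=cam('wrist',o)
cv2.imwrite('pics/w4.png',im)
u=np.array([np.cos(.302),np.sin(.302)]);n=np.array([-u[1],u[0]]);p=np.array(o['tool_pos'])[:2]-[644.1,143.2]
print(o['time'],o['tool_pos'],o['tcp_rot'],'press frame',p@u,p@n)
f=lambda x,y,z:proj(C,[*(np.array([644.1,143.2])+x*u+y*n),z])
print('tail corners expected',f(-105,20,14),f(-105,-20,14),'knob',f(0,0,108))
E
```

```text
17.125 [544.65 112.56 134.47] [-3.14  0.    0.3 ] press frame -104.0613792195403 0.3209929646290733
tail corners expected [284.45 230.47] [344.87 230.5 ] knob [314.51  26.68]
```

View pics/w4.png

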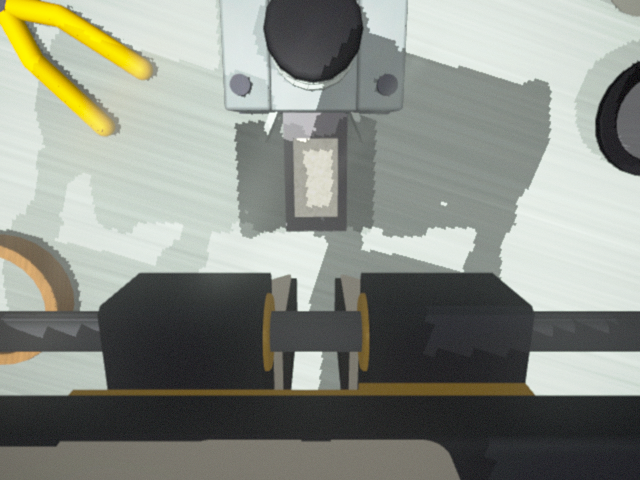

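The tag's tail edge is at row 230, columns 286–346, matching the seated prediction (284–345, row 230.5). The knob centre is near (314,28), straight ahead, so I move over it with the fingers closed.

Call:
{"fn": "arm_command", "kwargs": {"gripper": [0,0,0,0,0], "dp": [[0.7,0,0],[0.9,0,0],[0.9,0,0],[0.9,0,0],[0.76,0,0]], "twist": [0,0,0,0,0]}}

```text
time: 17.8
tool_pos: [645.5, 144.0, 134.4]
tcp_rot: [3.142, 0.0, 0.303]
contact_force: [-0.1, -0.1, 0.7]
grip_width: 0.6
finger_force: 0.0
```

Call:
{"fn": "arm_command", "kwargs": {"gripper": [0,0,0,0,0], "dp": [[0,0,0.3],[0,0,0.3],[0,0,0.15],[0,0,0.05],[0,0,0]], "twist": [0,0,0,0,0]}}

```text
time: 18.42
tool_pos: [644.5, 143.7, 115.2]
tcp_rot: [3.141, -0.0, 0.303]
contact_force: [-0.4, 0.9, -0.7]
grip_width: 0.7
finger_force: 0.0
```

Call:
{"fn": "arm_command", "kwargs": {"gripper": [0,0,0,0,0], "dp": [[0,0,0.05],[0,0,0.05],[0,0,0.05],[0,0,0.05],[0,0,0]], "twist": [0,0,0,0,0]}}

```text
time: 19.05
tool_pos: [644.5, 143.7, 109.7]
tcp_rot: [3.142, 0.0, 0.303]
contact_force: [-0.1, 0.6, -0.8]
grip_width: 0.3
finger_force: 0.0
```

Call:
{"fn": "arm_command", "kwargs": {"gripper": [0,0,0,0,0], "dp": [[0,0,0.04],[0,0,0.04],[0,0,0.04],[0,0,0.04],[0,0,0.04]], "twist": [0,0,0,0,0]}}

```text
time: 19.68
tool_pos: [644.7, 143.7, 105.3]
tcp_rot: [3.141, -0.001, 0.303]
contact_force: [-0.8, 0.3, 5.4]
grip_width: 0.5
finger_force: 2.6
```

Call:
{"fn": "arm_command", "kwargs": {"gripper": [0,0,0,0,0], "dp": [[0,0,0.04],[0,0,0.04],[0,0,0.04],[0,0,0.03],[0,0,0]], "twist": [0,0,0,0,0]}}

```text
time: 20.3
tool_pos: [644.7, 143.7, 101.6]
tcp_rot: [3.141, -0.001, 0.303]
contact_force: [-1.4, -0.2, 5.7]
grip_width: 0.4
finger_force: 2.9
```

Call:
{"fn": "arm_command", "kwargs": {"gripper": [0,0,0,0,0], "dp": [[0,0,0.02],[0,0,0.02],[0,0,0.02],[0,0,0.01],[0,0,0]], "twist": [0,0,0,0,0]}}

```text
time: 20.92
tool_pos: [644.7, 143.7, 100.0]
tcp_rot: [3.141, -0.001, 0.303]
contact_force: [-2.3, 0.1, 5.6]
grip_width: 0.5
finger_force: 3.1
```

Call:
{"fn": "arm_command", "kwargs": {"gripper": [0,0,0,0,0], "dp": [[0,0,0.02],[0,0,0.02],[0,0,0.02],[0,0,0.01],[0,0,0]], "twist": [0,0,0,0,0]}}

```text
time: 21.55
tool_pos: [644.7, 143.7, 98.3]
tcp_rot: [3.141, -0.001, 0.303]
contact_force: [-0.9, -0.2, 7.0]
grip_width: 0.3
finger_force: 3.2
```

Call:
{"fn": "arm_command", "kwargs": {"gripper": [0,0,0,0,0], "dp": [[0,0,0.02],[0,0,0.02],[0,0,0.01],[0,0,0],[0,0,0]], "twist": [0,0,0,0,0]}}

```text
time: 22.18
tool_pos: [644.7, 143.7, 97.1]
tcp_rot: [3.141, -0.001, 0.303]
contact_force: [-2.6, -0.4, 6.0]
grip_width: 0.3
finger_force: 3.3
```

Call:
{"fn": "arm_command", "kwargs": {"gripper": [0,0,0,0,0], "dp": [[0,0,0.02],[0,0,0.02],[0,0,0.01],[0,0,0],[0,0,0]], "twist": [0,0,0,0,0]}}

```text
time: 22.8
tool_pos: [644.7, 143.7, 95.9]
tcp_rot: [3.141, -0.001, 0.303]
contact_force: [-1.8, -0.2, 7.4]
grip_width: 0.1
finger_force: 3.5
```

Call:
{"fn": "arm_command", "kwargs": {"gripper": [0,0,0,0,0], "dp": [[0,0,0.02],[0,0,0.02],[0,0,0.01],[0,0,0],[0,0,0]], "twist": [0,0,0,0,0]}}

```text
time: 23.42
tool_pos: [644.7, 143.7, 94.7]
tcp_rot: [3.141, -0.001, 0.303]
contact_force: [-2.1, 0.2, 6.6]
grip_width: 0.8
finger_force: 3.6
```

Call:
{"fn": "arm_command", "kwargs": {"gripper": [0,0,0,0,0], "dp": [[0,0,0.02],[0,0,0.02],[0,0,0.01],[0,0,0],[0,0,0]], "twist": [0,0,0,0,0]}}

```text
time: 24.05
tool_pos: [644.8, 143.8, 94.0]
tcp_rot: [3.141, -0.001, 0.303]
contact_force: [-3.5, -0.9, 9.1]
grip_width: 0.4
finger_force: 4.9
```

Call:
{"fn": "arm_command", "kwargs": {"gripper": [0,0,0,0,0], "dp": [[0,0,0.01],[0,0,0.01],[0,0,0.01],[0,0,0],[0,0,0]], "twist": [0,0,0,0,0]}}

```text
time: 24.68
tool_pos: [644.8, 143.8, 93.6]
tcp_rot: [3.141, -0.001, 0.303]
contact_force: [-4.4, 0.6, 11.7]
grip_width: 0.5
finger_force: 6.0
```

Call:
{"fn": "arm_command", "kwargs": {"gripper": [0,0,0,0,0], "dp": [[0,0,0.02],[0,0,0.02],[0,0,0],[0,0,0],[0,0,0]], "twist": [0,0,0,0,0]}}

```text
time: 25.3
tool_pos: [644.9, 143.8, 93.2]
tcp_rot: [3.141, -0.002, 0.303]
contact_force: [-5.9, -1.1, 15.1]
grip_width: 0.5
finger_force: 7.5
```

Call:
{"fn": "arm_command", "kwargs": {"gripper": [0,0,0,0,0], "dp": [[0,0,0],[0,0,0],[0,0,0],[0,0,0],[0,0,0]], "twist": [0,0,0,0,0]}}

```text
time: 25.92
tool_pos: [644.9, 143.7, 93.2]
tcp_rot: [3.141, -0.002, 0.303]
contact_force: [-5.7, -0.4, 15.1]
grip_width: 0.9
finger_force: 7.5
```

It's on the stop: force climbs at 8 N/mm and has held at 15 N for over a second. I'll let it rise slowly.

Call:
{"fn": "arm_command", "kwargs": {"gripper": [0,0,0,0,0], "dp": [[0,0,-0.1],[0,0,-0.1],[0,0,-0.1],[0,0,-0.1],[0,0,-0.1]], "twist": [0,0,0,0,0]}}

```text
time: 26.55
tool_pos: [644.7, 143.7, 104.0]
tcp_rot: [3.141, -0.001, 0.303]
contact_force: [-2.1, -0.4, 5.2]
grip_width: 0.6
finger_force: 2.6
```

Call:
{"fn": "arm_command", "kwargs": {"gripper": [0,0,0,0,0], "dp": [[0,0,-0.1],[0,0,-0.1],[0,0,-0.3],[0,0,-0.7],[0,0,-0.7]], "twist": [0,0,0,0,0]}}

```text
time: 27.18
tool_pos: [644.8, 143.7, 152.3]
tcp_rot: [3.141, -0.001, 0.303]
contact_force: [-0.3, -0.6, -0.8]
grip_width: 0.3
finger_force: 0.0
```

Call:
{"fn": "arm_command", "kwargs": {"gripper": [0,0,0,0,0], "dp": [[-1,0,0],[-1,0,0],[-1,0,0],[-1,0,0],[-0.2,0,0]], "twist": [0,0,0,0,0]}}

```text
time: 27.8
tool_pos: [543.8, 112.3, 152.3]
tcp_rot: [3.141, -0.001, 0.302]
contact_force: [0.9, -0.2, -0.1]
grip_width: 0.4
finger_force: 0.0
```

```bash
python3 - <<'E'
from h import *
o=get_obs();a=capture('wrist')[:,:,::-1].copy();C=cam('wrist',o);print(o['time'],o['tool_pos'],o['contact_force'])
cv2.imwrite('pics/w5.png',a)
u=np.array([np.cos(.302),np.sin(.302)]);n=np.array([-u[1],u[0]])
f=lambda x,y,z:proj(C,[*(np.array([644.1,143.2])+x*u+y*n),z])
print('tail corners expected',f(-105,20,14),f(-105,-20,14),'knob',f(0,0,108))
E
```

```text
27.8 [543.81660473 112.25167779 152.31034274] [ 0.91305202 -0.1811241  -0.10043969]
tail corners expected [286.01145972 223.6349879 ] [343.02335874 223.65048185] knob [314.3965468   33.84254545]
```

View pics/w5.png

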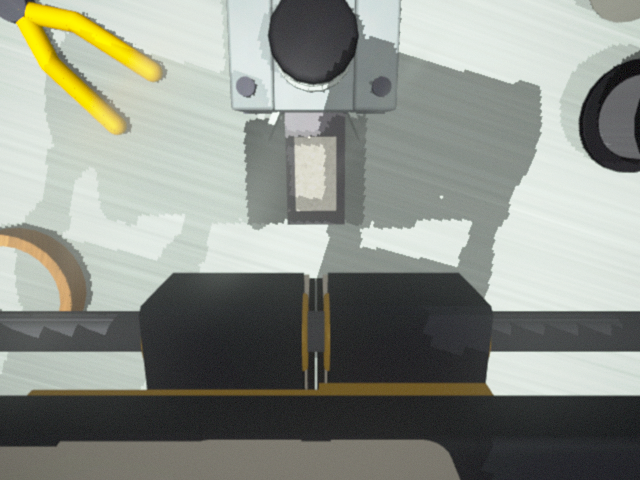

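The tag's tail is at row 223, columns 287–344, as expected when seated. The knob is up, centred near (314,36).

```bash
python3 -c "
from plant import *
print(close_job())"
```

```text
the job is handed in; nothing more can be done
None
```

The tag is seated against the backstop, the plunger was pressed to its stop at about 15 N and has come back up, and the job is handed in (no verdict was returned).

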